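# Make a potter's wheel ready: clear it and switch the drive to it

### The job

One of the two potter's wheels carries the upturned clay bowl, and somebody left the trimming tool lying beside it. First take the trimming tool off that wheel and lay it (do not drop it from high up) in the shallow wooden tray; then turn the selector knob on the sloping console towards the bowl's wheel until it clicks fully into that position, never switching it to the other wheel. Leave the bowl and the lidded jar on the other wheel standing where they are.

Things in the scene. Friction and masses are not known exactly. Their poses are not given: they have to be found in the camera images.
- wheel_a: one of two identical bench-top potter's wheels, fixed: grey foot, round bright metal head 280 mm across, its flat top 60 mm above the table. Origin: centre of the underside; z up. Its yaw means nothing. The two wheels may stand on either side
- wheel_b: the other, identical wheel; same frame
- bowl: loose upturned grey-brown clay bowl, 110 mm across at the rim (below), 55 mm high with its foot ring on top, standing at the centre of one wheel. Origin: centre of its underside
- jar: loose white lidded jar, 72 mm across, 75 mm high, standing at the centre of the other wheel. Origin: centre of its underside
- trimmer: loose trimming tool lying flat on the bowl's wheel, about 105 mm from its centre and roughly square to the radius: wooden handle 100 mm long, 16 mm wide and high, a thin steel wire loop at each end (152 mm overall, loops 23 mm wide). About 45 g. Origin: centre of the handle's underside; x along the tool, z up
- tray: fixed shallow open plywood tray beyond the console as the robot sees it: outside 120 mm (x) by 200 mm (y), 26 mm high, walls and floor about 4 to 5 mm. Origin: centre of its underside; the floor's top is about 5 mm above it
- console: fixed control console between the wheels: blue enclosure 130 mm wide, its metal face sloped 33 degrees (0.576 rad) from level and looking up and away from the robot, towards the tray; highest edge (nearest the robot) 114 mm above the table. Origin: centre of its underside on the table; x points back towards the robot, y along the face to the robot's right, z up
- selector (a joint): angle of the selector knob (rad) about the face's normal, counter-clockwise positive looking onto the face. Three detents: 0 = off, pointer up the slope, towards the robot; +0.9 = the wheel on the console's +y side (the robot's right); -0.9 = the wheel on the other side. Snaps over at about 0.5, rests within 0.05 of a detent, stops at 1.1 either way; resists with about 0.15 N m
- selector_grip (a point): point to grip on the axis of the black knob: a disc 44 mm across, 10 mm high, carrying an upright bar 42 mm long, 14 mm wide, its top 40 mm above the face. This point is 10 mm below the bar's top, 31 mm above the face. z: the face's normal (knob axis); x: along the bar to its pointer end (white line); y: across the bar. Turns with the knob
Mind the look-alikes: they are no part of the job. Leave any orange, pink or yellow look-alike of the trimmer alone.

How it is judged (in metres and radians):
On the way, in this order (a step that is already met when the one before it is completed fails the run):
1. the trimming tool lies in the tray, let go, with the selector still off (x of trimmer in the frame of tray between -0.058 and 0.058 m and y of trimmer in the frame of tray between -0.098 and 0.098 m and z of trimmer in the frame of tray below 0.022 m and contact force between trimmer and the fingers below 0.05 N and linear speed of trimmer below 0.03 m/s and value of joint selector between -0.4 and 0.4 rad), for 0.2 s.
2. the selector has clicked over to the bowl's side (((y of bowl in the frame of console above 0 m and value of joint selector above 0.8 rad) or (not (y of bowl in the frame of console above 0 m) and value of joint selector below -0.8 rad)) and x of trimmer in the frame of tray between -0.058 and 0.058 m and y of trimmer in the frame of tray between -0.098 and 0.098 m and z of trimmer in the frame of tray below 0.022 m), for 0.2 s.
At the end, for the whole second after the job is handed in: The trimming tool lies in the tray (its origin within 58 mm in x and 98 mm in y of the centre, under 22 mm up), let go and at rest; the selector rests over 0.8 rad to the side where the bowl stands; bowl and jar stand upright within 20 mm of where they were (all of step 2 and contact force between trimmer and the fingers below 0.05 N and linear speed of trimmer below 0.03 m/s and velocity of joint selector between -0.1 and 0.1 rad/s and distance of each of bowl, jar from where it was at the start of the episode below 0.02 m and angle between each of bowl, jar's own z axis and vertical below 0.1 rad); the robot touches nothing.
It fails at once if the selector is switched towards the wheel without the bowl (past 0.5 rad) ((y of bowl in the frame of console above 0 m and value of joint selector below -0.5 rad) or (not (y of bowl in the frame of console above 0 m) and value of joint selector above 0.5 rad)).
It fails at once if the bowl is pushed more than 20 mm or tipped (distance of bowl from where it was at the start of the episode above 0.02 m or angle between bowl's own z axis and vertical above 0.3 rad).
It fails at once if the jar is pushed more than 20 mm or tipped (distance of jar from where it was at the start of the episode above 0.02 m or angle between jar's own z axis and vertical above 0.3 rad).
It fails at once if the trimming tool is dropped from high up (falling free faster than 0.7 m/s, over 120 mm above the table) (height (world z) of trimmer above 0.12 m and contact force between trimmer and the fingers below 0.05 N and linear speed of trimmer above 0.7 m/s).
It also fails if it takes over 51 s, if anything falls off the work surface, if the arm or the gripper's body presses on something with over 40 N, if the wrist force passes 120 N, or if a joint passes its speed limit or range.

### The arm

A 6-joint arm with a two-finger parallel gripper is mounted at the origin on the work surface. World frame = base frame: x ahead of the robot, y to its left, z up, the work surface at z = 0. Lengths are in mm, angles in degrees, forces in N, time in s.
With the tool pointing down it reaches from about 300 to 850 mm from the base axis. Payload 4.2 kg.
Tool frame: the origin (TCP) lies at the very end of the fingers, on their centre line; the grasp point (between the pads) lies 19 mm behind it; z points along the fingers, y is the line along which they close (so a half turn about z gives the same grasp; the last joint's range is limited). The gripper opens to 91 mm and grips with 3 to 60 N. Pads are 32 mm wide; open, the fingers measure 118 mm over their backs; the gripper's body (76 mm by 178 mm) begins 60 mm behind the grasp point.
Start: joints at [-72.479, 18.312, 89.639, -0, 72.044, -1.146], TCP at [184.042, -544.768, 213.976] pointing down, gripper open.
Joint ranges: [-177.97, 177.97], [-48.28, 115.42], [12.27, 149.76], [-77.06, 257.06], [2.81, 150.46], [-146.56, 146.56]. Speed limits (degrees/s): [147.25, 147.25, 180, 180, 180, 180].

### API

Orientations are given as [roll, pitch, yaw] about the fixed x, y, z axes, in that order (R = Rz(yaw) Ry(pitch) Rx(roll)).
In Python, from workcell import env, eyes gives the robot as it stands.
- The arm moves only by the tool send_rows, never from a script. Its argument "targets" is text: rows parted by semicolons, each of 7 numbers parted by spaces: the shift along the tool's x, y, z in m, then the turn, a rotation vector about the tool's x, y, z in degrees, then the opening in per cent of the stroke, from 0 (shut) to 100 (fully open). A call has 1 to 12 rows; each row is the pose to reach, as a shift and turn from the pose commanded when the call began, along the tool's axes at that moment; what a row does not reach only later rows make up. A row lasts 1/12 s, in which the tool goes at most 41.7 mm and 7.16 degrees, less where a joint would pass 70% of its speed; a pose out of reach is approached as far as the arm can. A call with a gripper value outside its range is refused whole. The fingers move at their own pace and stop on an object; "grip_force" is the grip in N (left out, the last holds). Time passes only in rows, so rows that repeat a pose let the fingers close. It gives the time, the measured TCP pose, the force, the opening and the grip force at its end, in the units of the state.
- env.state(): the state, without advancing time (a new reading comes with each control period).
- eyes.grab_frame(name): name is "scene" or "top"; returns a dict with "image" (420x560x3 uint8, blue, green, red), "fovy" (degrees; the focal length in pixels is half the picture's height over the tangent of half this angle, whatever the lens; pixels are square), "cx", "cy" (the principal point, pixels), "eye" and "attitude" of the camera in the world. Camera axes: x right, y up, looking along -z (the intrinsics and any distortion apply to the point x, -y, -z); pixel columns grow to the right and rows downward; lengths in mm; the calibration is good to about 2 mm. A picture is of the moment at which its call begins. There is no depth.
- env.job_done(): hands the job in; it is judged then, once.
The state is a dict: "time_s": time; "qpos": joint angles; "qvel": joint speeds; "effort": joint torques, N m; "ee_pos": TCP position; "ee_rot": TCP orientation; "force": force on the tool from outside, world axes, zero at the start; "torque": the same for the moment, N m; "gripper_width": finger opening in mm; "gripper_force": force on a finger pad.
Only numpy, scipy, OpenCV 4.12 (cv2) and the standard library are available. Lean on these libraries where they do the work, as an engineer would, in place of code of your own. Each camera call takes 0.05 s, during which the arm holds its last target. There are 200 camera calls.

## Working session

There is one attempt and no reset: what is moved stays moved. The work goes in short steps, Python scripts to look and compute and a tool call to move; the robot and the scene stay as the last step left them, time stands still between calls to the robot, and variables do not carry over. Pictures are saved under pics/ and viewed, at most 10 in all, crops included, and the job is handed in when it is done.

Besides the shell and the picture viewer there is one more tool, called after "Call:" as name(argument=value, ...) on one line, values as JSON. send_rows: Moves the arm, as the interface text tells. Its arguments: {"type":"object","properties":{"targets":{"type":"string"},"grip_force":{"type":"number"}},"required":["targets"]}

```bash
mkdir -p pics; python3 - <<'E'
from workcell import env, eyes
import cv2
for n in ("scene","top"):
    f=eyes.grab_frame(n); cv2.imwrite(f"pics/{n}0.png",f["image"])
    print(n,{k:v for k,v in f.items() if k!="image"})
print(env.state())
E
```

```text
scene {'fovy': 50.023643914778724, 'cx': 284.6977627976997, 'cy': 209.34268685799117, 'eye': array([1162.1878434 , -638.24410244, 1138.96817259]), 'attitude': array([41.88934121, -0.77993982, 54.53948498])}
top {'fovy': 43.627052776731894, 'cx': 267.339768149628, 'cy': 213.00624592860174, 'eye': array([ 334.59332512, -111.98342338, 1381.40679177]), 'attitude': array([  4.35176956,   0.75413545, -88.99781923])}
{'time_s': 0.1, 'qpos': array([-7.24792413e+01,  1.83465438e+01,  8.96988160e+01,  1.02557124e-03,
        7.20428623e+01, -1.14482878e+00]), 'qvel': array([ 0.060465  , -0.1679555 , -0.15078062,  0.09161418,  0.10936506,
        0.08721484]), 'effort': array([-6.51718346e-04, -4.13334918e+01, -2.32509685e+01,  7.27043347e-02,
        4.20929608e-02, -7.20211483e-05]), 'ee_pos': array([ 183.9086115 , -544.32911033,  213.22279006]), 'ee_rot': array([-1.79911815e+02, -2.73758129e-03,  1.86652685e+01]), 'force': array([-0.50773131, -0.20093506,  0.80751425]), 'torque': array([-0.02422938, -0.02368309, -0.04336591]), 'gripper_force': 0.0, 'gripper_width': 91.55945540424443}
```

View pics/scene0.png

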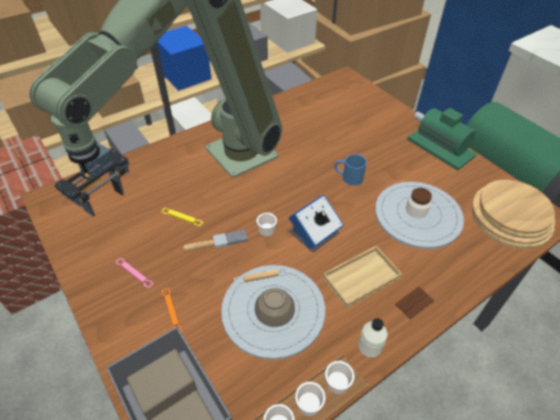

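View pics/top0.png

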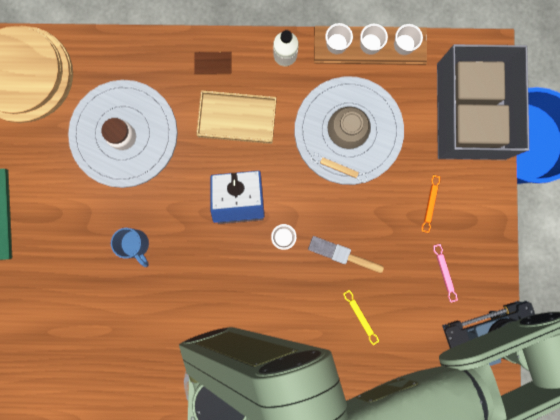

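The bowl is on the robot's right-hand wheel (top: 349,127), and the jar is on the left one (117,132). There are four trimmer-like tools in the top view:
- wooden, at (338,168) on the bowl's wheel
- orange, at (431,203)
- pink, at (446,273)
- yellow, at (361,317)

The wooden one fits because it is on the bowl's wheel. I'll confirm that with an enlarged crop.

```bash
cat > h.py <<'E'
import numpy as np, cv2
from scipy.spatial.transform import Rotation as R
from workcell import env, eyes
def cam(f):
    h=f["image"].shape[0]; return h/2/np.tan(np.radians(f["fovy"]/2)), R.from_euler("xyz",f["attitude"],degrees=True), np.array(f["eye"])
def ray(f,u,v):
    F,r,e=cam(f); return e, r.apply([(u-f["cx"])/F,-(v-f["cy"])/F,-1])
def atz(f,u,v,z):
    e,d=ray(f,u,v); return e+d*(z-e[2])/d[2]
def proj(f,p):
    F,r,e=cam(f); c=r.inv().apply(np.atleast_2d(p)-e); return np.c_[f["cx"]-F*c[:,0]/c[:,2], f["cy"]+F*c[:,1]/c[:,2]]
E
python3 - <<'E'
import cv2,numpy as np
t=cv2.imread("pics/top0.png"); s=cv2.imread("pics/scene0.png")
a=cv2.resize(t[80:230,195:405],None,fx=3.8,fy=3.8,interpolation=cv2.INTER_CUBIC)
cv2.imwrite("pics/c1.png",a)
b=cv2.resize(s[185:345,210:410],None,fx=3.7,fy=3.7,interpolation=cv2.INTER_CUBIC)
cv2.imwrite("pics/c2.png",b)
from h import *
f=eyes.grab_frame("top"); g=eyes.grab_frame("scene")
P=lambda f,*a:np.round(atz(f,*a),1)
print("wheels top",P(f,349.5,130,60),P(f,122.5,133,60)); print("wheel scene",P(g,274,310,60),P(g,419,213,60))
print("tray corners top",[P(f,u,v,26)[:2] for u,v in((201,91),(275.5,97),(273,142),(197,136))])
print("trim",P(f,320,161,70),P(f,357,176,70))
E
```

```text
wheels top [ 650.7 -298.7   60. ] [634.5 282.3  60. ]
wheel scene [ 661.3 -298.7   60. ] [641.4 280.8  60. ]
tray corners top [array([757.8,  88.6]), array([ 744.3, -108.5]), array([ 624. , -103.9]), array([637.1,  95.8])]
trim [ 567.8 -223.5   70. ] [ 531.1 -316.8   70. ]
```

View pics/c1.png

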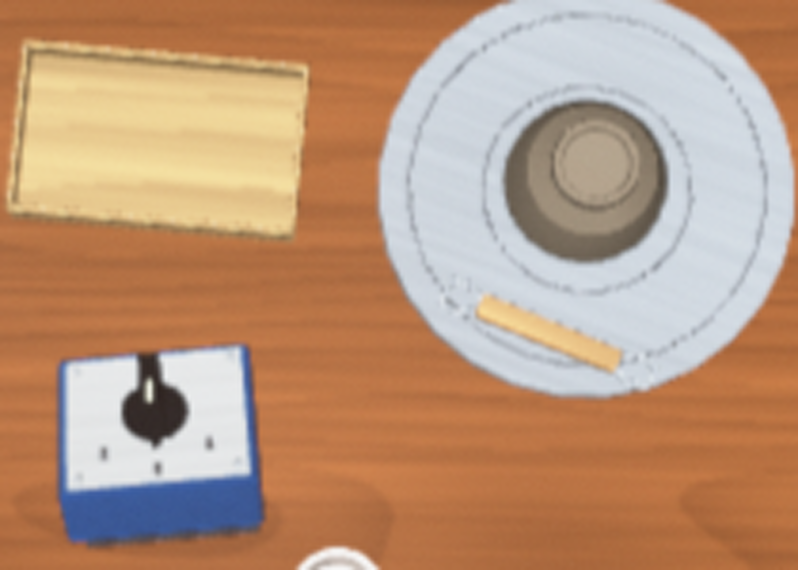

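View pics/c2.png

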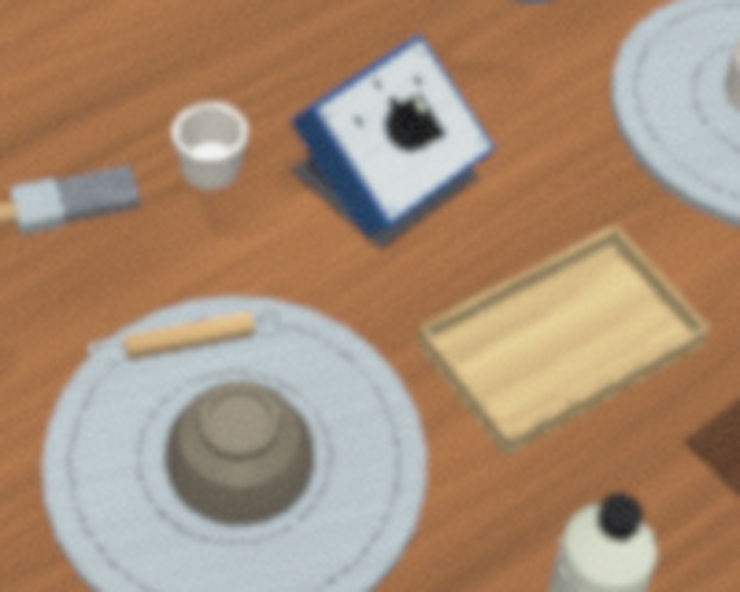

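The crops confirm it: the wooden handle with wire loops is at top (321,160)-(357,175), on the bowl's wheel. The white pointer line faces the robot, so the knob is off. I'll triangulate the handle, console face and knob from both views.

```bash
python3 - <<'E'
from h import *
f=eyes.grab_frame("top"); g=eyes.grab_frame("scene")
T=lambda x,y:(195+(x+.5)/3.8-.5,80+(y+.5)/3.8-.5); S=lambda x,y:(210+(x+.5)/3.7-.5,185+(y+.5)/3.7-.5)
pts=dict(handleL=((481,306),(253,323)),handleR=((617,361),(128,345)),
 farL=((62,362),(492,150)),farR=((247,346),(385,225)),nearR=((253,475),(310,125)),nearL=((67,491),(420,38)),
 trayFL=((26,40),(706,328)),trayFR=((307,66),(510,448)),trayNR=((293,238),(425,330)),trayNL=((9,213),(615,229)),
 knobdisc=((156,413),(408,127)),bowltop=((595,164),(239,413)))
for k,(a,b) in pts.items():
    e1,d1=ray(f,*T(*a)); e2,d2=ray(g,*S(*b))
    s=np.linalg.lstsq(np.c_[d1,-d2],e2-e1,rcond=None)[0]; p,q=e1+s[0]*d1,e2+s[1]*d2
    print(k,np.round((p+q)/2,1),"gap",np.round(q-p,1))
E
```

```text
handleL [ 571.3 -225.1   68.6] gap [2.  3.1 0.1]
handleR [ 535.2 -315.    71.8] gap [ 1.8  2.9 -0.2]
farL [531.8  54.2  46.1] gap [0.2 0.2 0.1]
farR [544.2 -71.2  47.8] gap [-0.3 -0.5 -0.1]
nearR [451.8 -79.5  91.4] gap [-2.2 -3.3 -0.3]
nearL [439.4  41.4 112.9] gap [1.3 1.9 0.3]
trayFL [760.1  87.4  25.8] gap [-0.1 -0.1 -0. ]
trayFR [ 747.9 -107.8   15. ] gap [0.7 0.9 0.2]
trayNR [627.1 -97.6  17.9] gap [4.  5.8 0.9]
trayNL [640.9  98.7  18.5] gap [2.4 3.3 1.1]
knobdisc [494.  -12.3  84.2] gap [1.2 1.8 0.3]
bowltop [ 655.2 -294.2  117.5] gap [0.6 1.  0. ]
```

Residuals are within about 3 mm and the sizes fit. The handle's centre is (553,-270), top at z 76, lying along 68°. Next I approach above it, partly closed so the fingers clear the bowl.

Call:
send_rows(targets="0.438 -0.142 0.05 0 0 -49.3 42;0.438 -0.142 0.05 0 0 -49.3 42;0.438 -0.142 0.05 0 0 -49.3 42;0.438 -0.142 0.05 0 0 -49.3 42;0.438 -0.142 0.05 0 0 -49.3 42;0.438 -0.142 0.05 0 0 -49.3 42;0.438 -0.142 0.05 0 0 -49.3 42;0.438 -0.142 0.05 0 0 -49.3 42;0.438 -0.142 0.05 0 0 -49.3 42;0.438 -0.142 0.05 0 0 -49.3 42;0.438 -0.142 0.05 0 0 -49.3 42;0.438 -0.142 0.05 0 0 -49.3 42", grip_force=20)

```text
time_s: 1.3
ee_pos: [558.2, -265.6, 162.8]
ee_rot: [179.9, -0.2, 68.2]
force: [-0.3, -0.4, -0.1]
gripper_width: 38.3
gripper_force: 0.0
```

Call:
send_rows(targets="0 0 0.04 0 0 0 42;0 0 0.04 0 0 0 42;0 0 0.04 0 0 0 42;0 0 0.04 0 0 0 42")

```text
time_s: 1.63
ee_pos: [553.4, -270.7, 124.8]
ee_rot: [180.0, 0.0, 67.9]
force: [0.3, 0.2, 0.3]
gripper_width: 38.1
gripper_force: 0.0
```

```bash
python3 - <<'E'
from h import *
f=eyes.grab_frame("top"); g=eyes.grab_frame("scene"); s=env.state(); print(s["ee_pos"],s["ee_rot"])
p=s["ee_pos"]; print(proj(f,p),proj(g,p))
a=cv2.resize(f["image"][110:210,290:410],None,fx=4,fy=4,interpolation=cv2.INTER_CUBIC)
b=cv2.resize(g["image"][210:320,215:305],None,fx=4,fy=4,interpolation=cv2.INTER_CUBIC)
o=np.zeros((440,840,3),np.uint8); o[:400,:480]=a; o[:440,480:]=b
cv2.imwrite("pics/c3.png",o[:,:800])
E
```

```text
[ 554.01905533 -271.15003171  125.83706247] [1.79825843e+02 1.97196063e-02 6.79015134e+01]
[[341.71967947 162.91344331]] [[259.8883638 263.8758173]]
```

View pics/c3.png

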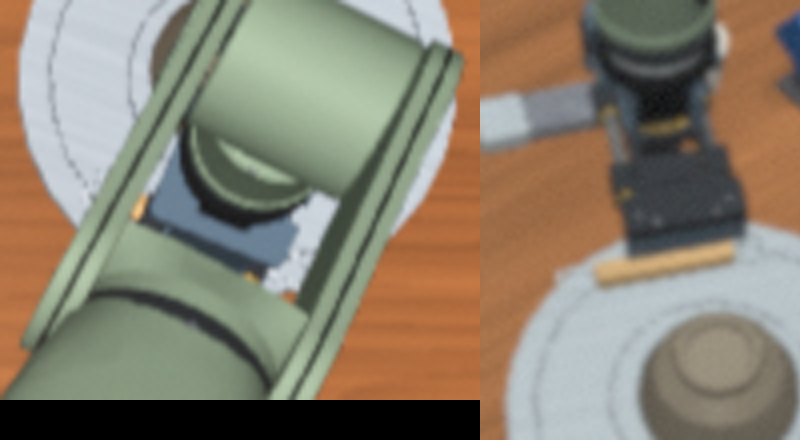

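The tool is centred over the handle (scene crop: fingers at (687,245) above the handle at (665,265)). I'll descend, grip and lift.

Call:
send_rows(targets="0 0 0.035 0 0 0 42;0 0 0.06 0 0 0 42;0 0 0.06 0 0 0 42;0 0 0.06 0 0 0 42;0 0 0.06 0 0 0 42;0 0 0.06 0 0 0 0;0 0 0.06 0 0 0 0;0 0 0.06 0 0 0 0;0 0 0.06 0 0 0 0;0 0 0.06 0 0 0 0;0 0 0.06 0 0 0 0;0 0 0.06 0 0 0 0", grip_force=25)

```text
time_s: 2.73
ee_pos: [553.8, -270.2, 64.8]
ee_rot: [179.9, 0.0, 68.0]
force: [-0.7, 0.4, 5.0]
gripper_width: 15.9
gripper_force: 25.0
```

The grip is sound (15.9 mm, 25 N). I'll lift and carry it to above the tray at about (693,-6).

Call:
send_rows(targets="0 0 -0.035 0 0 0 0;0 0 -0.07 0 0 0 0;0 0 -0.105 0 0 0 0;0.297 0.03 -0.105 0 0 -18 0;0.297 0.03 -0.105 0 0 -18 0;0.297 0.03 -0.105 0 0 -18 0;0.297 0.03 -0.105 0 0 -18 0;0.297 0.03 -0.105 0 0 -18 0;0.297 0.03 -0.105 0 0 -18 0;0.297 0.03 -0.105 0 0 -18 0;0.297 0.03 -0.105 0 0 -18 0;0.297 0.03 -0.105 0 0 -18 0")

```text
time_s: 3.73
ee_pos: [693.4, -3.0, 167.7]
ee_rot: [-179.9, -0.0, 86.2]
force: [-0.8, 0.4, -0.5]
gripper_width: 15.8
gripper_force: 25.0
```

Call:
send_rows(targets="0 0 0.02 0 0 0 0;0 0 0.06 0 0 0 0;0 0 0.1 0 0 0 0;0 0 0.13 0 0 0 0;0 0 0.13 0 0 0 0;0 0 0.13 0 0 0 0;0 0 0.13 0 0 0 0")

```text
time_s: 4.32
ee_pos: [694.0, -7.1, 41.0]
ee_rot: [179.8, 0.0, 85.9]
force: [0.2, 0.2, 0.3]
gripper_width: 16.0
gripper_force: 25.0
```

Call:
send_rows(targets="0 0 0.012 0 0 0 0;0 0 0.022 0 0 0 0;0 0 0.029 0 0 0 0;0 0 0.029 0 0 0 0;0 0 0.029 0 0 0 0;0 0 0.029 0 0 0 30;0 0 0.029 0 0 0 45;0 0 0.029 0 0 0 45;0 0 0.029 0 0 0 45;0 0 0.029 0 0 0 45;0 0 0.029 0 0 0 45;0 0 0.029 0 0 0 45")

```text
time_s: 5.32
ee_pos: [692.8, -6.0, 10.0]
ee_rot: [180.0, 0.0, 86.0]
force: [0.5, -0.5, -0.3]
gripper_width: 41.1
gripper_force: 0.0
```

Call:
send_rows(targets="0 0 -0.03 0 0 0 45;0 0 -0.07 0 0 0 45;0 0 -0.11 0 0 0 45;0 0 -0.15 0 0 0 45;0 0 -0.19 0 0 0 45;0 0 -0.19 0 0 0 45;0 0 -0.19 0 0 0 45;0 0 -0.19 0 0 0 45")

```text
time_s: 5.98
ee_pos: [692.3, -6.0, 199.5]
ee_rot: [-180.0, 0.0, 86.0]
force: [-0.1, -0.3, -0.5]
gripper_width: 40.9
gripper_force: 0.0
```

```bash
python3 - <<'E'
from h import *
g=eyes.grab_frame("scene"); s=env.state(); print(s["time_s"],s["ee_pos"],s["ee_rot"],s["qpos"])
b=cv2.resize(g["image"][180:330,250:410],None,fx=4,fy=4,interpolation=cv2.INTER_CUBIC)
cv2.imwrite("pics/c4.png",b)
E
```

```text
6.0333 [691.85489024  -5.98665324 198.33607235] [-1.79833135e+02  1.38856360e-02  8.59672758e+01] [-1.44507318e+00  2.96530721e+01  7.36676441e+01 -6.50862912e-03
  7.68466054e+01  2.58916160e+00]
```

View pics/c4.png

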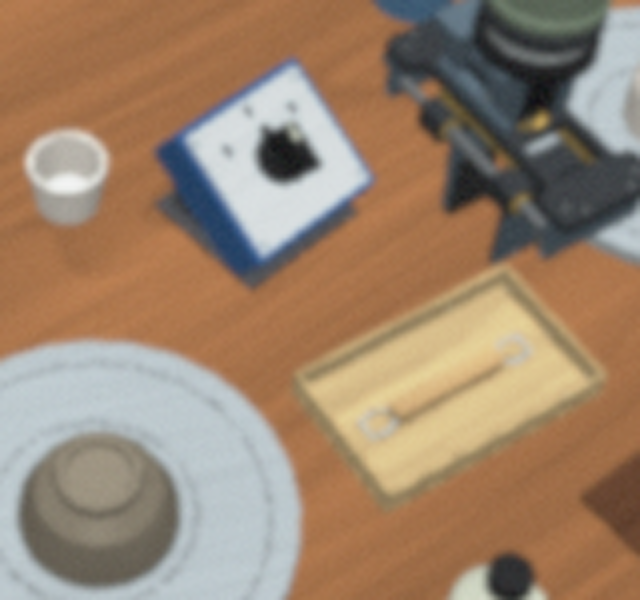

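The trimmer lies centred in the tray, around crop (445,385). For the knob, I'll overlay a model of the console and knob on both starting pictures to check its pose.

```bash
cat >> h.py <<'E'
def console(c=(492,-13,79),az=5.6):
    a=np.radians(az); t=0.576; d=np.array([np.cos(a),np.sin(a),0])
    n=np.sin(t)*d+[0,0,np.cos(t)]; x=np.cos(t)*d-[0,0,np.sin(t)]; z=-n
    return np.array(c,float),np.c_[x,np.cross(z,x),z]   # tool axes at the knob
E
python3 - <<'E'
from h import *
f=eyes.grab_frame("top"); g=eyes.grab_frame("scene")
c,M=console(); x,y,n=M[:,0],M[:,1],-M[:,2]
th=np.linspace(0,2*np.pi,40)
disc=c+10*n+22*np.outer(np.cos(th),x)+22*np.outer(np.sin(th),y)
bar=lambda h:[c+h*n+a*21*x+b*7*y for a,b in((1,1),(1,-1),(-1,-1),(-1,1),(1,1))]
def crop(img,cm,r,k):
    a=cv2.resize(img[r[1]:r[3],r[0]:r[2]],None,fx=k,fy=k,interpolation=cv2.INTER_CUBIC); b=a.copy()
    for P,col in((disc,(0,255,0)),(bar(40),(0,0,255)),(bar(10),(255,0,255))):
        q=(proj(cm,np.array(P))-[r[0],r[1]]+.5)*k-.5
        cv2.polylines(b,[np.int32(np.round(q))],False,col,1)
    return np.vstack([a,b])
A=crop(cv2.imread("pics/top0.png"),f,(208,165,268,215),6); B=crop(cv2.imread("pics/scene0.png"),g,(288,190,348,240),6)
cv2.imwrite("pics/c5.png",np.hstack([A,B]))
E
```

```text
(no output)
```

View pics/c5.png

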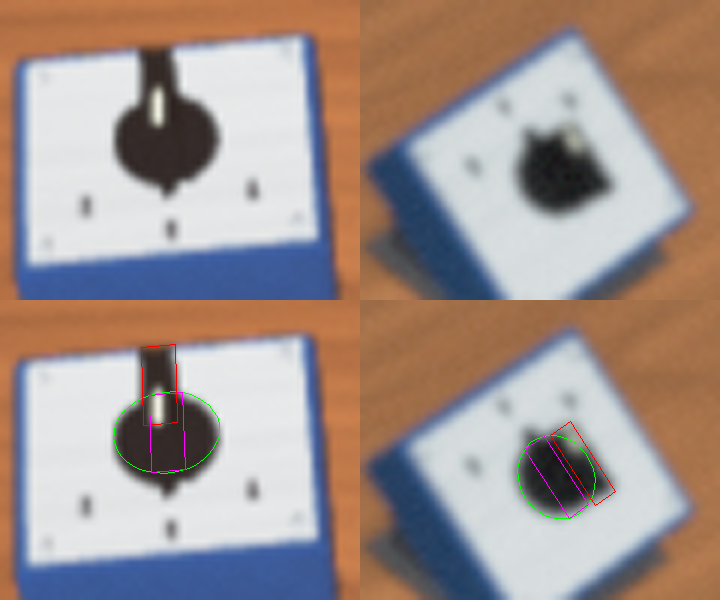

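The overlay matches to about 1 mm in both views. Next I compute the pre-grasp (90 mm above the face) and grasp (14 mm) moves.

```bash
python3 - <<'E'
from h import *
c,M=console(); 
# commanded pose now: yaw 86 (68-18+..), straight down
C=R.from_euler("xyz",[180,0,86.0],degrees=True); p0=np.array([692.8,-6.0,200.])
for h in(90,):
    print(h,np.round(C.inv().apply(c-h*M[:,2]-p0)/1e3,4),np.round((C.inv()*R.from_matrix(M)).as_rotvec(degrees=True),2))
E
```

```text
90 [-0.0128 -0.1515  0.0455] [ 23.11 -27.35  78.01]
```

Call:
send_rows(targets="-0.013 -0.1515 0.0455 23.1 -27.4 78 60;-0.013 -0.1515 0.0455 23.1 -27.4 78 60;-0.013 -0.1515 0.0455 23.1 -27.4 78 60;-0.013 -0.1515 0.0455 23.1 -27.4 78 60;-0.013 -0.1515 0.0455 23.1 -27.4 78 60;-0.013 -0.1515 0.0455 23.1 -27.4 78 60;-0.013 -0.1515 0.0455 23.1 -27.4 78 60;-0.013 -0.1515 0.0455 23.1 -27.4 78 60;-0.013 -0.1515 0.0455 23.1 -27.4 78 60;-0.013 -0.1515 0.0455 23.1 -27.4 78 60;-0.013 -0.1515 0.0455 23.1 -27.4 78 60;-0.013 -0.1515 0.0455 23.1 -27.4 78 60")

```text
time_s: 7.13
ee_pos: [540.4, -7.9, 153.0]
ee_rot: [179.9, 33.3, 5.2]
force: [0.2, 0.0, -0.9]
gripper_width: 54.5
gripper_force: 0.0
```

Call:
send_rows(targets="0 0 0 0 0 0 60;0 0 0 0 0 0 60;0 0 0 0 0 0 60")

```text
time_s: 7.38
ee_pos: [540.3, -8.2, 153.9]
ee_rot: [-180.0, 33.1, 5.7]
force: [-0.4, 0.8, -0.9]
gripper_width: 54.4
gripper_force: 0.0
```

```bash
python3 - <<'E'
from h import *
s=env.state(); c,M=console(); T=R.from_euler("xyz",s["ee_rot"],degrees=True)
print(s["ee_pos"],s["qpos"],T.inv().apply(c-14*M[:,2]-s["ee_pos"]),(T.inv()*R.from_matrix(M)).as_rotvec(degrees=True))
E
```

```text
[540.29805472  -8.21680418 153.93062508] [ -0.12713746  35.96288517  76.72560492  -3.21370101 100.23469525
  84.51657467] [ 2.02843694e-01 -6.10655588e-03  7.52756038e+01] [0.0408762  0.07104639 0.10772731]
```

Call:
send_rows(targets="0 0 0.03 0 0 0 60;0 0 0.06 0 0 0 60;0 0 0.068 0 0 0 60;0 0 0.075 0 0 0 60;0 0 0.075 0 0 0 60;0 0 0.075 0 0 0 60")

```text
time_s: 7.88
ee_pos: [501.1, -12.2, 92.5]
ee_rot: [179.9, 32.9, 5.6]
force: [0.4, 0.3, 0.4]
gripper_width: 54.8
gripper_force: 0.0
```

Call:
send_rows(targets="0 0 0 0 0 0 0;0 0 0 0 0 0 0;0 0 0 0 0 0 0;0 0 0 0 0 0 0;0 0 0 0 0 0 0;0 0 0 0 0 0 0;0 0 0 0 0 0 0", grip_force=30)

```text
time_s: 8.47
ee_pos: [500.1, -12.0, 91.6]
ee_rot: [180.0, 33.0, 5.6]
force: [0.1, 2.5, -0.7]
gripper_width: 13.7
gripper_force: 30.0
```

The bar is gripped (13.7 mm). I turn counter-clockwise about the face normal, which is negative about tool z.

Call:
send_rows(targets="0 0 0 0 0 -5 0;0 0 0 0 0 -10 0;0 0 0 0 0 -15 0;0 0 0 0 0 -20 0;0 0 0 0 0 -25 0;0 0 0 0 0 -30 0;0 0 0 0 0 -35 0;0 0 0 0 0 -40 0;0 0 0 0 0 -45 0;0 0 0 0 0 -50 0;0 0 0 0 0 -53 0;0 0 0 0 0 -53 0")

```text
time_s: 9.47
ee_pos: [498.9, -9.7, 92.2]
ee_rot: [-152.3, 19.0, 63.4]
force: [-2.5, 7.4, 3.1]
gripper_width: 13.9
gripper_force: 30.0
```

Call:
send_rows(targets="0 0 0 0 0 0 0;0 0 0 0 0 0 0;0 0 0 0 0 0 0")

```text
time_s: 9.72
ee_pos: [498.9, -9.7, 92.2]
ee_rot: [-152.3, 19.0, 63.3]
force: [-2.9, 7.8, 3.8]
gripper_width: 13.7
gripper_force: 30.0
```

Call:
send_rows(targets="0 0 0 0 0 0 60;0 0 0 0 0 0 60;0 0 0 0 0 0 60;0 0 0 0 0 0 60;0 0 0 0 0 0 60;0 0 -0.02 0 0 0 60;0 0 -0.06 0 0 0 60;0 0 -0.1 0 0 0 60;0 0 -0.14 0 0 0 60;0 0 -0.17 0 0 0 60;0 0 -0.17 0 0 0 60;0 0 -0.17 0 0 0 60")

```text
time_s: 10.72
ee_pos: [593.3, -3.4, 234.7]
ee_rot: [-152.8, 19.1, 63.2]
force: [-0.7, 0.2, -0.5]
gripper_width: 55.0
gripper_force: 0.0
```

```bash
python3 - <<'E'
from h import *
g=eyes.grab_frame("scene"); s=env.state(); print(s["time_s"],s["ee_pos"],s["force"],s["qvel"])
cv2.imwrite("pics/c6.png",cv2.resize(g["image"][170:345,210:443],None,fx=3.4,fy=3.4,interpolation=cv2.INTER_CUBIC))
E
```

```text
10.7667 [592.15419259  -3.39101973 233.46648007] [-0.19358892  0.62724252 -0.82453895] [-1.52719446e-02  4.01209463e-01  3.04994154e+00  2.45815814e-02
 -3.95315840e-02 -7.39944331e-04]
```

View pics/c6.png

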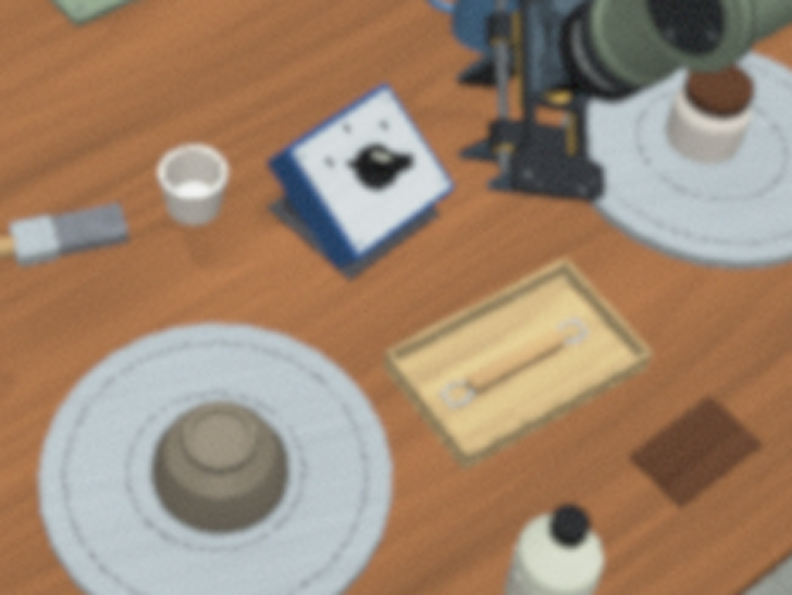

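The knob's bar at crop (350-410,161) now points at the tick on the bowl's side (330,161). The trimmer is in the tray, the bowl and jar are standing where they were, and the gripper is clear. I'll let things settle and hand in.

Call:
send_rows(targets="0 0 0 0 0 0 60;0 0 0 0 0 0 60;0 0 0 0 0 0 60;0 0 0 0 0 0 60")

```text
time_s: 11.1
ee_pos: [591.7, -3.3, 233.5]
ee_rot: [-152.5, 19.2, 63.3]
force: [-0.1, 0.1, -0.7]
gripper_width: 54.8
gripper_force: 0.0
```

```bash
python3 -c "
from workcell import env
print(env.job_done())"
```

```text
the job is handed in; nothing more can be done
None
```

The job is handed in at about 11 s (no verdict came back): the trimming tool lies in the tray, the selector is turned to the bowl's side (+0.9), and the last picture shows the bowl and jar still standing in place.

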